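# Pull the filter cartridge from the compressor intake housing

### The arm

A 7-joint arm with a two-finger parallel gripper is mounted at the origin on the work surface. World frame = base frame: x ahead of the robot, y to its left, z up, the work surface at z = 0. Lengths are in m, angles in rad, forces in N, time in s.
With the tool pointing down it reaches from about 0.425 to 0.825 m from the base axis. Payload 3.6 kg.
Tool frame: the origin (TCP) lies at the very end of the fingers, on their centre line; the grasp point (between the pads) lies 19 mm behind it (robot.hold_point_z is the distance from the TCP to the grasp point, in m); z points along the fingers, y is the line along which they close (so a half turn about z gives the same grasp; the last joint's range is limited). The gripper opens to 93 mm and grips with 3 to 60 N. Pads are 15 mm wide; open, the fingers measure 128 mm over their backs; the gripper's body (75 mm by 188 mm) begins 65 mm behind the grasp point.
Start: joints at [1.25, 0.615, -0.013, 1.423, 0.008, 1.103, -0.04], TCP at [0.189, -0.622, 0.219] pointing down, gripper open.
Joint ranges: [-3.12, 3.12], [-0.3, 2.06], [-1.34, 1.32], [0.26, 2.42], [-1.36, 4.5], [0.01, 1.98], [-2.84, 2.84]. Speed limits (rad/s): [2.79, 2.79, 3.14, 3.14, 3.14, 3.14, 3.14].

### API

Orientations are given as a unit quaternion [w, x, y, z].
In Python, from workcell import telemetry, vision, robot, nets gives the robot as it stands.
- The arm moves only by the tool play_rows, never from a script. Its argument "moves" is a list of rows, each a list of 3 entries, a list of its own where there are three numbers: the closure, from -1 (fully open) to 1 (shut), so that 0 is half open, then the shift along the world's x, y, z in m, then the turn, a rotation vector about the world's x, y, z in rad. A call has 1 to 20 rows; each row is the pose to reach, as a shift and turn from the pose commanded when the call began; what a row does not reach only later rows make up. A row lasts 1/10 s, in which the tool goes at most 50 mm and 8.59 degrees, less where a joint would pass 70% of its speed; a pose out of reach is approached as far as the arm can. A call with a gripper value outside its range is refused whole. The fingers move at their own pace and stop on an object; "squeeze" is the grip in N (left out, the last holds). Time passes only in rows, so rows that repeat a pose let the fingers close. It gives the time, the measured TCP pose, the force, the opening and the grip force at its end, in the units of the state.
- telemetry.state(): the state, without advancing time (a new reading comes with each control period).
- vision.read_camera(name): name is "scene" or "top"; returns (picture, depth): 384x512x3 uint8, red, green, blue; 384x512 float32, m along the optical axis (not along the pixel's ray), 0 where there is no reading.
- vision.calibration(name): a dict with "K" (3x3 intrinsics, pixels), "rvec" (rotation vector, rad) and "tvec" (3), from world to camera coordinates, as OpenCV has them. Camera axes: x right, y down, z forward; pixel columns grow to the right and rows downward; lengths in m; the calibration is good to about 2 mm. A picture is of the moment at which its call begins. calibration takes no time and is no camera call.
- robot.close_job(): hands the job in; it is judged then, once.
Trained networks look in the newest picture that a camera, given by its name, has taken for a name from the list of things; names that differ only in an ending like _2 or _b are one class to them, and where a whole thing is asked for, a point or a joint stands for the part that bears it (a point fixed in the world has none). Each returns a list of dicts, best first, with "score" (0 to 1); they miss things now and then, are a little off and sometimes report something else, mostly with a low value. They report only what shows in the picture. A call takes as long as a camera call. They do not tell look-alikes from the thing itself.
- nets.trace(name, camera): "pixels" (384x512 bool, what is visible of it) and "extent" ([centre column, centre row, width, height] in pixels, round what is visible of it).
The state is a dict: "clock": time; "joint_positions": joint angles; "qd": joint speeds; "tau": joint torques, N m; "tcp_pos": TCP position; "eef_rot": TCP orientation; "wrist_force": force on the tool from outside, world axes, zero at the start; "torque": the same for the moment, N m; "gripper_width": finger opening in m; "finger_force": force on a finger pad.
Only numpy, scipy, OpenCV 4.12 (cv2) and the standard library are available. Lean on these libraries where they do the work, as an engineer would, in place of code of your own. Each camera call takes 0.05 s, during which the arm holds its last target. There are 200 camera calls.

### The job

Take the tall pleated filter cartridge out of its aluminium intake housing: pinch its two sprung side tabs together and lift it straight out. Set it down upright on the floor of the steel parts tray (do not drop it in) and let go. Leave the low flat blanking cover snapped into the other housing.

Things in the scene. Friction and masses are not known exactly. Their poses are not given: they have to be found in the camera images.
- cartridge: Filter cartridge, grey plastic, in a fixed aluminium housing 104x104x60 mm. Origin: centre of its underside, 25 mm above the bench; z up. Foot 60 by 60 mm. Snapped in, its lower 35 mm are hidden in the housing; flanges at both x ends rest on the housing (z 35 to 41 mm). In the middle a pack with upright pleats, 72 (x) by 22 mm (y), to z = 77 mm. About 0.28 kg; raise it 40 mm to clear.
- pinch (a point): Point midway between the cartridge's two tabs, 64 mm above its underside; axes as the cartridge's. The tabs stand at its +y and -y sides, to z = 84 mm of the cartridge: 24 mm wide (x), 5 thick, outer faces 60 mm apart. Each slides in 13 mm along y to a stop (34 mm apart), spring 1 N to 5 N. Inside, barbs hook 4 mm under the lip: it lifts out only while both are in by 6 mm or more.
- blank: Blanking cover, the look-alike snapped into a twin housing: same foot and grey plastic, but a low plain flat cap without pleats (10 mm above the housing's top) and tabs standing only 22 mm above the housing's top. Origin: centre of its underside, 25 mm above the bench. To be left as it is.
- tray: Open steel parts tray, fixed, 180 (x) by 160 mm (y) outside, walls 25 mm tall and 4 mm thick, floor 4 mm thick. Origin: centre of its underside, on the bench; z up.
Mind the look-alikes: they are no part of the job. What is shaped like the cartridge but green is not meant.

How it is judged:
By the outcome, as a careful person would: the job done as asked, in the order asked, and still so for the second after the job is handed in, with the robot touching nothing.
It also fails if it takes over 38 s, if anything falls off the work surface, if the arm or the gripper's body presses on something with over 40 N, if the wrist force passes 120 N, or if a joint passes its speed limit or range.

## Working session

There is one attempt and no reset: what is moved stays moved. The work goes in short steps, Python scripts to look and compute and a tool call to move; the robot and the scene stay as the last step left them, time stands still between calls to the robot, and variables do not carry over. Pictures are saved under pics/ and viewed, at most 10 in all, crops included, and the job is handed in when it is done.

Besides the shell and the picture viewer there is one more tool, called after ">>>" by a JSON object that holds its "method" and its "body", one argument or row to a line. play_rows: Moves the arm, as the interface text tells. Its arguments: {"type":"object","properties":{"moves":{"type":"array","items":{"type":"array"}},"squeeze":{"type":"number"}},"required":["moves"]}

```bash
mkdir -p pics
cat > h.py <<'E'
import numpy as np, cv2
from workcell import telemetry, vision, robot, nets
def cloud(cam, d):
    c=vision.calibration(cam); K=np.array(c["K"]); R=cv2.Rodrigues(np.array(c["rvec"],float))[0]; t=np.array(c["tvec"],float).ravel()
    v,u=np.indices(d.shape)
    P=np.stack([(u-K[0,2])/K[0,0]*d,(v-K[1,2])/K[1,1]*d,d],-1)
    return (P-t)@R
E
python3 - <<'E'
from h import *
s=telemetry.state();print({k:np.round(v,3) for k,v in s.items()})
ims=[]
for c in("scene","top"):
    im,d=vision.read_camera(c); np.savez(c,im=im,d=d,P=cloud(c,d)); ims.append(im[...,::-1]);cv2.imwrite(f"pics/{c}.png",cv2.resize(im[...,::-1],(800,600)))
    P=cloud(c,d)
    for n in("cartridge","blank","tray"):
        for r in nets.trace(n,c):
            Q=P[r["pixels"]&(d>0)]
            print(c,n,round(r["score"],2),np.round(r["extent"]),np.round(np.median(Q,0),3),np.round(np.percentile(Q,2,0),3),np.round(np.percentile(Q,98,0),3))
E
```

```text
{'clock': np.float64(0.0), 'joint_positions': array([ 1.249,  0.616, -0.013,  1.425,  0.008,  1.103, -0.04 ]), 'qd': array([ 0.002, -0.002,  0.   , -0.001, -0.   , -0.001,  0.001]), 'tau': array([ 0.0000e+00, -4.5893e+01,  2.0900e-01, -1.6574e+01, -6.1000e-02,
        2.1000e-02,  0.0000e+00]), 'tcp_pos': array([ 0.189, -0.621,  0.217]), 'eef_rot': array([-0.001,  0.989,  0.147, -0.   ]), 'wrist_force': array([ 0.1  , -0.13 ,  0.255]), 'torque': array([-0.042, -0.   , -0.039]), 'finger_force': np.float64(0.0), 'gripper_width': np.float64(0.093)}
scene cartridge 0.72 [328. 189.  28.  41.] [0.356 0.222 0.045] [ 0.258  0.181 -0.   ] [0.381 0.257 0.083]
scene cartridge 0.65 [390. 261.  38.  45.] [0.487 0.415 0.042] [0.438 0.385 0.001] [0.511 0.447 0.084]
scene cartridge 0.63 [314. 228.  36.  38.] [0.507 0.239 0.085] [0.459 0.203 0.05 ] [0.537 0.269 0.109]
scene blank 0.57 [224. 199.  27.  28.] [0.505 0.006 0.067] [ 0.467 -0.026  0.041] [0.54  0.037 0.082]
scene tray 0.71 [142. 182.  87.  66.] [ 0.504 -0.262  0.005] [ 0.408 -0.347  0.001] [ 0.6   -0.169  0.026]
top cartridge 0.88 [120. 189.  34.  34.] [0.467 0.411 0.057] [0.434 0.388 0.003] [0.504 0.45  0.085]
top cartridge 0.8 [197. 176.  34.  36.] [0.494 0.236 0.083] [0.457 0.205 0.037] [0.529 0.271 0.109]
top cartridge 0.8 [206. 245.  41.  39.] [0.34  0.219 0.058] [0.3   0.185 0.009] [0.377 0.258 0.085]
top blank 0.67 [298. 174.  33.  36.] [0.5   0.007 0.068] [ 0.462 -0.023  0.034] [0.534 0.038 0.083]
top tray 0.77 [408. 174.  82.  87.] [ 0.5   -0.26   0.004] [ 0.408 -0.342  0.   ] [ 0.591 -0.172  0.026]
```

View pics/scene.png

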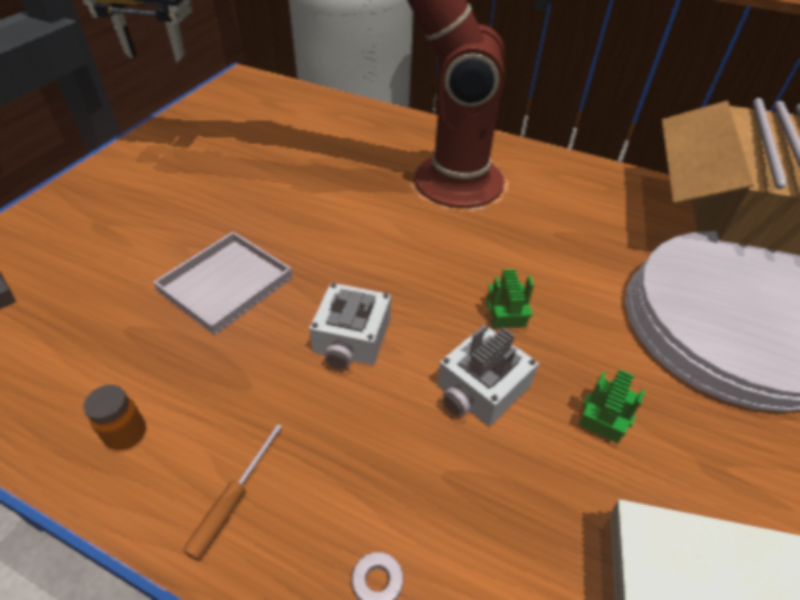

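View pics/top.png

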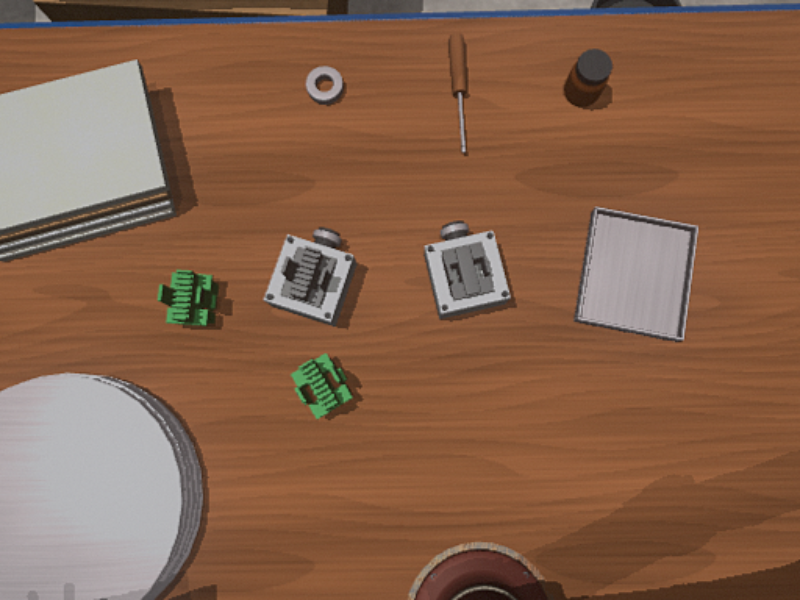

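The pictures show four candidates (800x600 top view): grey pleated at (309,276), the flat grey blank at (467,272), and green ones at (190,298) and (323,387). The grey pleated one in an aluminium housing fits the description. I'll confirm it in a crop and measure its yaw.

Run:
```python
from h import *
T=np.load("top.npz");P=T["P"];d=T["d"];im=T["im"]
cv2.imwrite("pics/crop.png",cv2.resize(im[145:210,160:340,::-1],None,fx=4.4,fy=4.4,interpolation=cv2.INTER_CUBIC))
def rect(lo,hi,c,r,cam="top"):
    P=np.load(cam+".npz")["P"]
    m=(P[...,2]>lo)&(P[...,2]<hi)&(np.hypot(P[...,0]-c[0],P[...,1]-c[1])<r)
    m=cv2.morphologyEx(m.astype(np.uint8),cv2.MORPH_OPEN,np.ones((2,2)))>0
    Q=P[m]; (a,b),(w,h),g=cv2.minAreaRect((Q[:,:2]*1000).astype(np.float32))
    return len(Q),np.round([a,b,w,h,g],1),np.round(np.median(Q,0),4)
c=(.495,.236)
print("housing",rect(.054,.067,c,.085)); print("pleats",rect(.093,.105,c,.055)); print("tabs/all",rect(.08,.12,c,.055))
print("blank housing",rect(.054,.066,(.5,.007),.085))
print("tray walls",rect(.018,.03,(.5,-.26),.14)); print("tray floor",rect(.001,.010,(.5,-.26),.07))
print("scene housing",rect(.054,.067,c,.085,"scene"),rect(.08,.12,c,.055,"scene"))
# height map around the cartridge
Z=(P[160:195,180:216,2]*1000).round().astype(int)
for r in Z[::1]: print(" ".join(f"{z:3d}" for z in r))
print(P[177,197],P[178,197]-P[177,197],P[177,198]-P[177,197])
```

```text
housing (1199, array([440.5, 166. , 304.5, 139.1,  51. ]), array([0.4848, 0.2282, 0.0607]))
pleats (187, array([396.8, 185.9, 276.6,  65.5,  28.3]), array([0.4939, 0.237 , 0.0963]))
tabs/all (486, array([401.9, 188.5, 287.7,  66.3,  28.1]), array([0.4925, 0.2362, 0.0922]))
blank housing (1207, array([426.5,   7.6, 136.8, 288.6,  83.7]), array([0.4921, 0.0064, 0.0602]))
tray walls (628, array([ 463.8, -129.4,  230. ,  512. ,   13.9]), array([ 0.4984, -0.2652,  0.0214]))
tray floor (2383, array([ 390.7, -134.8,  138.2,  475.2,   40.1]), array([ 0.4957, -0.2623,  0.004 ]))
scene housing (1002, array([478.4, 244. , 101.7, 148.4,  71.1]), array([0.5234, 0.251 , 0.0602])) (525, array([696.8, 256.9, 633. ,  64.4,   5.3]), array([0.4997, 0.2391, 0.0963]))
 62  60  61  63  56  58  61  61  63  62  65  66  66  66  64  65  93  90  92  97  97 102 102 103 101  58  60  63  59  58  64  60  61  59  61  61
 60  57  62  59  60  59  59  62  63  67  68  72  64  65 104 104 104  85  90  93  88  91  93  97 101  89  60  63  60  63  59  59  59  61  61  58
 59  61  62  60  60  58  63  61  62  66  66  67  67  6
[... 4114 characters left out ...]
  63  59  62
 60  61  63  60  60  62  60  61  66  68  64  64  71  79  85  84  76  71  65  69 1028  65  65  67  67  67  62  49  62  62  60  64  59  63  58  59
 57  58  57  61  64  60  59  62  62  61  59  62  67  66  68  71  71  68  66  67  66  67  66  68  67  68  58  61  63  60  61  61  60  59  57  57
 62  59  61  61  59  58  59  61  61  59  60  63  59  60  64  70  65  65  66  65  66  65  67  67  65  67  56  59  60  62  63  63  61  62  60  60
 58  61  61  62  60  62  61  60  63  62  58  60  60  63  65  61  64  60  68  67  69  68  66  67  67  62  46  59  59  59  58  60  61  62  61  62
[0.48742441 0.23458663 0.09405973] [-0.0036615  -0.00104016  0.00672914] [ 0.00110038 -0.00139067 -0.00546947]
```

View pics/crop.png

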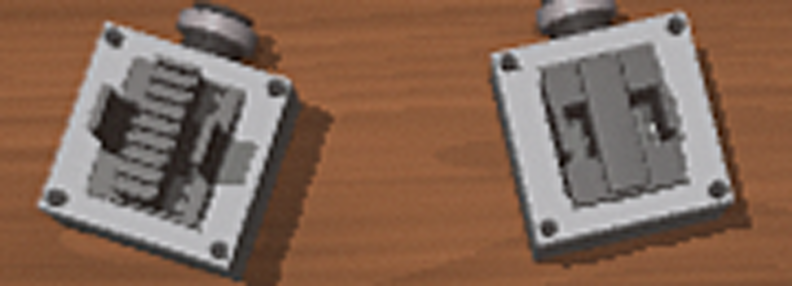

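The crop confirms it: the left one (crop ~(165,145)) is grey with upright pleats and tall tabs, and the right one (~(615,130)) is the flat blank. The rectangles came out wrong because of an array layout problem, so I'll redo them.

```bash
cat >> h.py <<'E'
def rect(P,lo,hi,c,r,op=2):
    m=(P[...,2]>lo)&(P[...,2]<hi)&(np.hypot(P[...,0]-c[0],P[...,1]-c[1])<r)
    if op: m=cv2.morphologyEx(m.astype(np.uint8),cv2.MORPH_OPEN,np.ones((op,op)))>0
    Q=P[m]; (a,b),(w,h),g=cv2.minAreaRect(np.ascontiguousarray(Q[:,:2]*1000,dtype=np.float32))
    return len(Q),np.round([a,b,w,h,g],1),np.round(np.median(Q,0),4)
E
python3 - <<'E'
from h import *
c=(.495,.236)
for cam in("top","scene"):
    P=np.load(cam+".npz")["P"]
    print(cam,"housing",rect(P,.053,.069,c,.085)); print("pack",rect(P,.097,.1058,c,.04,0)); print("tabs",rect(P,.106,.114,c,.045))
    print("tray walls",rect(P,.018,.03,(.5,-.26),.14,0)); print("floor",rect(P,.001,.008,(.5,-.26),.07))
    for yaw in np.deg2rad([-19,-20,-21]):
        e=np.array([np.cos(yaw),np.sin(yaw)]);f=np.array([-e[1],e[0]])
        m=(P[...,2]>.105)&(P[...,2]<.115)&(np.hypot(P[...,0]-c[0],P[...,1]-c[1])<.045)
        Q=P[m][:,:2]-c; b=Q@f
        for s in(b>.015,b<-.015): print(s.sum(),"x",np.round(np.percentile(Q[s]@e,[3,50,97])*1e3,1),"y",np.round(np.percentile(b[s],[3,50,97])*1e3,1))
E
```

```text
top housing (1376, array([440.5, 166. , 304.5, 139.1,  51. ]), array([0.4853, 0.2295, 0.0609]))
pack (203, array([493.9, 238.8,  58.6,  67.6,  33.4]), array([0.4944, 0.2378, 0.1018]))
tabs (53, array([495.3, 241.6,  68.4,  29.4,  63.4]), array([0.4933, 0.2592, 0.1046]))
tray walls (651, array([ 498.5, -256.8,  162.2,  181.3,   77.4]), array([ 0.4976, -0.2626,  0.0238]))
floor (2326, array([ 390.7, -134.8,  138.2,  475.2,   40.1]), array([ 0.4955, -0.2623,  0.0039]))
29 x [-12.1  -0.1   9.7] y [27.4 29.4 32.2]
26 x [-12.5  -1.5   9.5] y [-27.5 -25.4 -23.2]
29 x [-12.6  -0.7   9.2] y [27.4 29.5 32.2]
26 x [-12.   -1.    9.9] y [-27.6 -25.4 -23.1]
29 x [-13.2  -1.2   8.7] y [27.4 29.6 32.2]
26 x [-11.5  -0.6  10.3] y [-27.7 -25.4 -22.9]
scene housing (1097, array([716.1, 244.5, 589.5, 131.5,   1.5]), array([0.5235, 0.2494, 0.0603]))
pack (268, array([497. , 234.9,  62.7,  68.4,  32.3]), array([0.499 , 0.236 , 0.1009]))
tabs (42, array([478.6, 235.3,  74.7,  58.2,  72. ]), array([0.4982, 0.2609, 0.1058]))
tray walls (513, array([ 502.4, -259.3,  163.2,  182.2,   77.5]), array([ 0.5117, -0.251 ,  0.0234]))
floor (1292, array([753.7, -17.1, 831.6, 137. ,  43.4]), array([ 0.5049, -0.2564,  0.004 ]))
31 x [-8.2  4.3 14.8] y [25.9 28.6 30.9]
25 x [-8.   3.6 14.3] y [-29.  -26.4 -23.7]
31 x [-8.7  3.8 14.3] y [26.  28.6 31.1]
25 x [-7.5  4.1 14.8] y [-28.9 -26.5 -23.6]
31 x [-9.2  3.2 13.8] y [26.  28.6 31.2]
25 x [-7.1  4.6 15.3] y [-28.9 -26.5 -23.5]
```

>>> {"method": "play_rows", "body": {
  "moves": [
    [-1,[0.311,0.362,0],[0,0,0]],
    [-1,[0.311,0.362,0],[0,0,0]],
    [-1,[0.311,0.362,0],[0,0,0]],
    [-1,[0.311,0.362,0],[0,0,-0.1]],
    [-1,[0.311,0.362,0],[0,0,-0.2]],
    [-1,[0.311,0.362,0],[0,0,-0.3]],
    [-1,[0.311,0.362,0],[0,0,-0.4]],
    [-1,[0.311,0.362,0],[0,0,-0.5]],
    [-1,[0.311,0.362,0],[0,0,-0.6]],
    [-1,[0.311,0.362,0],[0,0,-0.644]],
    [-1,[0.311,0.362,0],[0,0,-0.644]],
    [-1,[0.311,0.362,0],[0,0,-0.644]]
  ]
}}

```text
clock: 1.6
tcp_pos: [0.4998, -0.2599, 0.2186]
eef_rot: [0.0, 0.985, -0.173, -0.0]
wrist_force: [-0.5, -1.0, 0.1]
gripper_width: 0.0928
finger_force: 0.0
```

>>> {"method": "play_rows", "body": {
  "moves": [
    [-1,[-0.003,0.497,0],[0,0,0]],
    [-1,[-0.003,0.497,0],[0,0,0]],
    [-1,[-0.003,0.497,0],[0,0,0]],
    [-1,[-0.003,0.497,0],[0,0,0]],
    [-1,[-0.003,0.497,0],[0,0,0]],
    [-1,[-0.003,0.497,0],[0,0,0]],
    [-1,[-0.003,0.497,0],[0,0,0]],
    [-1,[-0.003,0.497,0],[0,0,0]],
    [-1,[-0.003,0.497,0],[0,0,0]],
    [-1,[-0.003,0.497,0],[0,0,0]],
    [-1,[-0.003,0.497,0],[0,0,0]],
    [-1,[-0.003,0.497,0],[0,0,0]],
    [-1,[-0.003,0.497,0],[0,0,0]]
  ]
}}

```text
clock: 2.9
tcp_pos: [0.4978, 0.2336, 0.2186]
eef_rot: [0.001, 0.984, -0.176, 0.0]
wrist_force: [0.0, -0.3, 0.2]
gripper_width: 0.0932
finger_force: 0.0
```

Run:
```python
from h import *
from scipy.spatial.transform import Rotation as R
s=telemetry.state();w,x,y,z=s["eef_rot"];M=R.from_quat([x,y,z,w]).as_matrix()
print(s["clock"],np.round(s["tcp_pos"],4),np.round(M,3),np.rad2deg(np.arctan2(M[1,1],M[0,1])),np.round(s["joint_positions"],2),np.round(s["wrist_force"],2))
```

```text
2.9 [0.4978 0.2336 0.2186] [[ 0.938 -0.347  0.   ]
 [-0.347 -0.938 -0.002]
 [ 0.001  0.002 -1.   ]] -110.27978510908048 [-0.5   0.46  0.03  1.72 -0.02  0.97 -2.39] [ 0.02 -0.26  0.17]
```

>>> {"method": "play_rows", "body": {
  "moves": [
    [-1,[0,0,-0.04],[0,0,0]],
    [-1,[0,0,-0.07],[0,0,0]],
    [-1,[0,0,-0.1],[0,0,0]],
    [-1,[0,0,-0.12],[0,0,0]],
    [-1,[0,0,-0.135],[0,0,0]],
    [-1,[0,0,-0.145],[0,0,0]],
    [-1,[0,0,-0.149],[0,0,0]],
    [-1,[0,0,-0.149],[0,0,0]]
  ]
}}

```text
clock: 3.7
tcp_pos: [0.4973, 0.2359, 0.0697]
eef_rot: [0.0, 0.985, -0.175, 0.0]
wrist_force: [-0.5, 0.6, 0.3]
gripper_width: 0.093
finger_force: 0.0
```

Run:
```python
from h import *
im,d=vision.read_camera("scene")
cv2.imwrite("pics/pre.png",cv2.resize(im[150:290,230:410,::-1],None,fx=4.2,fy=4.2,interpolation=cv2.INTER_CUBIC))
```

```text
(no output)
```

View pics/pre.png

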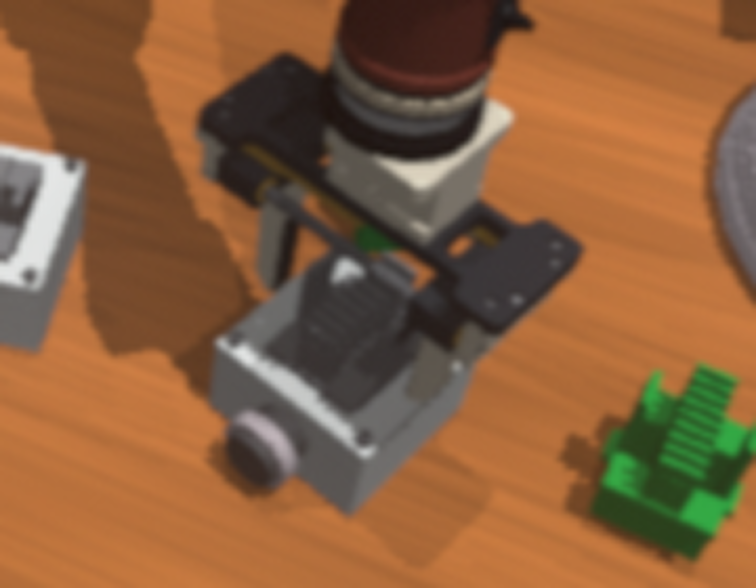

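The picture shows the two fingers (crop (275,240) and (435,370)) on either side of the tabs. Next I'll close.

>>> {"method": "play_rows", "body": {
  "moves": [
    [1,[0,0,0],[0,0,0]],
    [1,[0,0,0],[0,0,0]],
    [1,[0,0,0],[0,0,0]],
    [1,[0,0,0],[0,0,0]],
    [1,[0,0,0],[0,0,0]],
    [1,[0,0,0],[0,0,0]],
    [1,[0,0,0],[0,0,0]],
    [1,[0,0,0],[0,0,0]],
    [1,[0,0,0],[0,0,0]],
    [1,[0,0,0],[0,0,0]]
  ],
  "squeeze": 25
}}

```text
clock: 4.75
tcp_pos: [0.4971, 0.2374, 0.0699]
eef_rot: [-0.0, 0.985, -0.174, 0.0]
wrist_force: [-0.6, 0.3, 2.8]
gripper_width: 0.0307
finger_force: 25.0
```

Both tabs are at their stops and the lateral force is small. I'll start the lift gently.

>>> {"method": "play_rows", "body": {
  "moves": [
    [1,[0,0,0.004],[0,0,0]],
    [1,[0,0,0.008],[0,0,0]],
    [1,[0,0,0.012],[0,0,0]],
    [1,[0,0,0.016],[0,0,0]],
    [1,[0,0,0.02],[0,0,0]],
    [1,[0,0,0.02],[0,0,0]]
  ]
}}

```text
clock: 5.35
tcp_pos: [0.4973, 0.2372, 0.0903]
eef_rot: [-0.0, 0.985, -0.174, 0.001]
wrist_force: [0.1, -0.3, -3.1]
gripper_width: 0.0309
finger_force: 24.9
```

Wrist force is −3.1 N, which matches the cartridge's weight, so it's coming free. I'll keep lifting.

>>> {"method": "play_rows", "body": {
  "moves": [
    [1,[0,0,0.01],[0,0,0]],
    [1,[0,0,0.02],[0,0,0]],
    [1,[0,0,0.03],[0,0,0]],
    [1,[0,0,0.045],[0,0,0]],
    [1,[0,0,0.06],[0,0,0]],
    [1,[0,0,0.08],[0,0,0]],
    [1,[0,0,0.1],[0,0,0]],
    [1,[0,0,0.12],[0,0,0]],
    [1,[0,0,0.12],[0,0,0]]
  ]
}}

```text
clock: 6.25
tcp_pos: [0.4988, 0.238, 0.2132]
eef_rot: [-0.002, 0.985, -0.174, 0.003]
wrist_force: [0.3, 0.6, -3.1]
gripper_width: 0.0305
finger_force: 24.9
```

Run:
```python
from h import *
im,d=vision.read_camera("scene")
cv2.imwrite("pics/lift.png",cv2.resize(im[110:290,180:410,::-1],None,fx=3.3,fy=3.3,interpolation=cv2.INTER_CUBIC))
P=cloud("scene",d)
for r in nets.trace("cartridge","scene"):
    Q=P[r["pixels"]&(d>0)];print(round(r["score"],2),np.round(r["extent"]),np.round(np.percentile(Q,[2,50,98],axis=0),3).tolist())
print(telemetry.state()["wrist_force"],telemetry.state()["torque"])
```

```text
0.93 [324. 190.  45.  51.] [[0.481, 0.2, 0.169], [0.524, 0.236, 0.209], [0.54, 0.271, 0.247]]
0.8 [389. 262.  41.  48.] [[0.438, 0.385, 0.001], [0.487, 0.415, 0.042], [0.511, 0.447, 0.084]]
0.5 [333. 206.   7.   8.] [[0.352, 0.241, -0.0], [0.358, 0.248, 0.009], [0.363, 0.256, 0.02]]
[-1.10953237 -0.94563568 -3.19933125] [0.03465433 0.04403484 0.0294567 ]
```

View pics/lift.png

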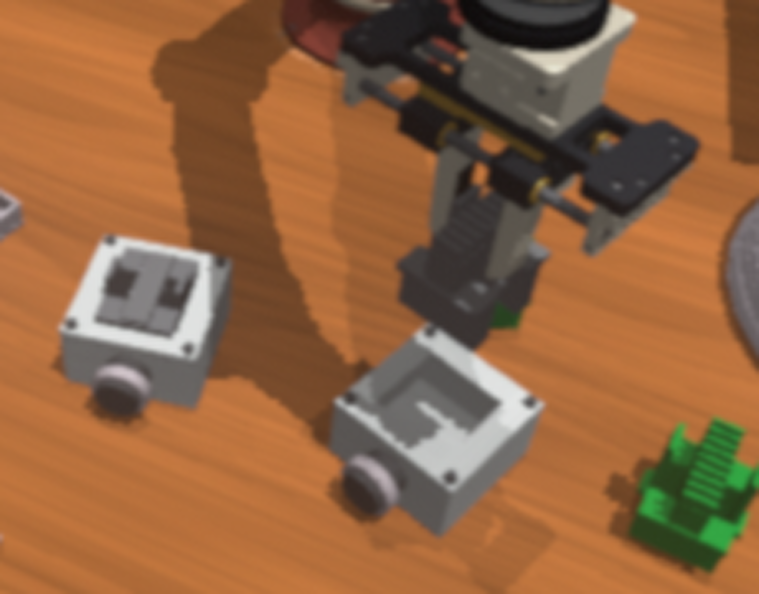

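The cartridge is out, upright and held at crop (470,260). The blank is still seated at (145,290). Next I'll carry it to the tray.

>>> {"method": "play_rows", "body": {
  "moves": [
    [1,[0,-0.015,0],[0,0,0]],
    [1,[0,-0.04,0],[0,0,0]],
    [1,[0,-0.075,0],[0,0,0]],
    [1,[0,-0.11,0],[0,0,0]],
    [1,[0,-0.145,0],[0,0,0]],
    [1,[0,-0.18,0],[0,0,0]],
    [1,[0,-0.215,0],[0,0,0]],
    [1,[0,-0.25,0],[0,0,0]],
    [1,[0,-0.285,0],[0,0,0]],
    [1,[0,-0.32,0],[0,0,0]],
    [1,[0,-0.355,0],[0,0,0]],
    [1,[0,-0.39,0],[0,0,0]],
    [1,[0,-0.425,0],[0,0,0]],
    [1,[0,-0.455,0],[0,0,0]],
    [1,[0.002,-0.475,0],[0,0,0]],
    [1,[0.003,-0.488,0],[0,0,0]],
    [1,[0.003,-0.495,0],[0,0,0]],
    [1,[0.003,-0.495,0],[0,0,0]],
    [1,[0.003,-0.495,0],[0,0,0]]
  ]
}}

```text
clock: 8.25
tcp_pos: [0.4998, -0.2564, 0.2093]
eef_rot: [-0.001, 0.985, -0.173, -0.0]
wrist_force: [-0.8, 1.2, -2.3]
gripper_width: 0.0308
finger_force: 24.9
```

Run:
```python
from h import *
s=telemetry.state();print(s["tcp_pos"],s["wrist_force"],s["torque"])
for cam in("scene","top"):
    im,d=vision.read_camera(cam)
    P=cloud(cam,d)
    for r in nets.trace("cartridge",cam)[:1]:
        Q=P[r["pixels"]&(d>0)];print(cam,round(r["score"],2),np.round(r["extent"]),np.round(np.percentile(Q,[1,50,99],axis=0),3).tolist())
    if cam=="scene":cv2.imwrite("pics/tray1.png",cv2.resize(im[80:230,60:260,::-1],None,fx=3.9,fy=3.9,interpolation=cv2.INTER_CUBIC))
```

```text
[ 0.49983897 -0.25643384  0.2093181 ] [-0.75133639  1.17583887 -2.28226451] [ 0.06339926 -0.02545221 -0.04413806]
scene 0.75 [325. 191.  29.  42.] [[0.263, 0.18, -0.0], [0.357, 0.222, 0.048], [0.384, 0.258, 0.084]]
top 0.97 [435. 161.  46.  33.] [[0.454, -0.365, -0.001], [0.477, -0.24, 0.208], [0.525, -0.217, 0.248]]
```

View pics/tray1.png

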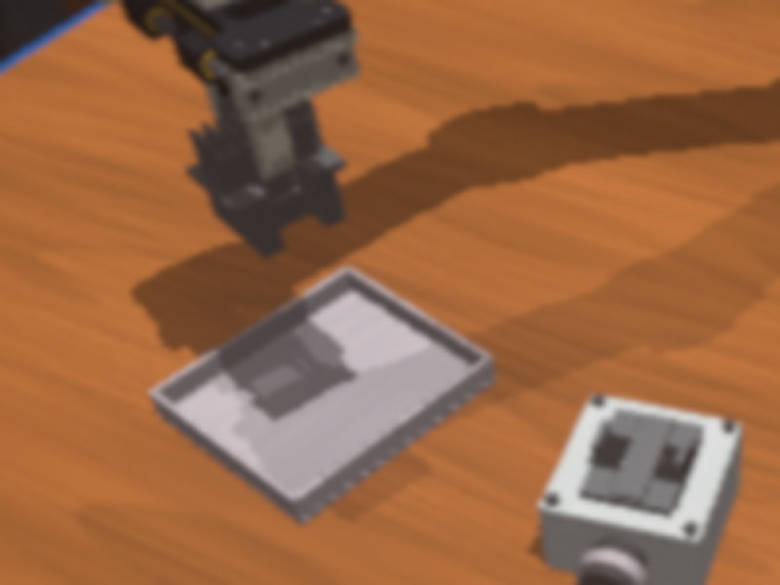

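Held upright above the tray, with its foot at crop (270,215). I'll lower it to about 5 mm above the floor, then creep down.

>>> {"method": "play_rows", "body": {
  "moves": [
    [1,[0,0,-0.02],[0,0,0]],
    [1,[0,0,-0.045],[0,0,0]],
    [1,[0,0,-0.07],[0,0,0]],
    [1,[0,0,-0.095],[0,0,0]],
    [1,[0,0,-0.115],[0,0,0]],
    [1,[0,0,-0.13],[0,0,0]],
    [1,[0,0,-0.142],[0,0,0]],
    [1,[0,0,-0.15],[0,0,0]],
    [1,[0,0,-0.155],[0,0,0]],
    [1,[0,0,-0.155],[0,0,0]],
    [1,[0,0,-0.155],[0,0,0]]
  ]
}}

```text
clock: 9.55
tcp_pos: [0.5003, -0.2581, 0.0552]
eef_rot: [0.0, 0.985, -0.174, 0.001]
wrist_force: [-0.8, -0.9, -3.1]
gripper_width: 0.0309
finger_force: 24.9
```

>>> {"method": "play_rows", "body": {
  "moves": [
    [1,[0,0,-0.001],[0,0,0]],
    [1,[0,0,-0.002],[0,0,0]],
    [1,[0,0,-0.003],[0,0,0]],
    [1,[0,0,-0.004],[0,0,0]],
    [1,[0,0,-0.004],[0,0,0]],
    [1,[0,0,-0.004],[0,0,0]]
  ]
}}

```text
clock: 10.15
tcp_pos: [0.4998, -0.2579, 0.0506]
eef_rot: [-0.0, 0.985, -0.174, -0.0]
wrist_force: [-0.1, 0.4, -3.5]
gripper_width: 0.0312
finger_force: 24.9
```

>>> {"method": "play_rows", "body": {
  "moves": [
    [1,[0,0,-0.0005],[0,0,0]],
    [1,[0,0,-0.001],[0,0,0]],
    [1,[0,0,-0.0015],[0,0,0]],
    [1,[0,0,-0.002],[0,0,0]],
    [1,[0,0,-0.002],[0,0,0]]
  ]
}}

```text
clock: 10.65
tcp_pos: [0.4999, -0.2579, 0.0489]
eef_rot: [-0.0, 0.985, -0.174, 0.0]
wrist_force: [-0.1, -0.5, -1.2]
gripper_width: 0.0304
finger_force: 24.9
```

>>> {"method": "play_rows", "body": {
  "moves": [
    [1,[0,0,-0.0005],[0,0,0]],
    [1,[0,0,-0.001],[0,0,0]],
    [1,[0,0,-0.001],[0,0,0]],
    [1,[0,0,-0.001],[0,0,0]]
  ]
}}

```text
clock: 11.05
tcp_pos: [0.4999, -0.258, 0.0488]
eef_rot: [-0.0, 0.985, -0.174, 0.0]
wrist_force: [-2.8, 1.1, 7.1]
gripper_width: 0.0309
finger_force: 25.0
```

It has touched down (+7 N). I'll release gradually.

>>> {"method": "play_rows", "body": {
  "moves": [
    [0.25,[0,0,0],[0,0,0]],
    [0.15,[0,0,0],[0,0,0]],
    [0.05,[0,0,0],[0,0,0]],
    [-0.05,[0,0,0],[0,0,0]],
    [-0.15,[0,0,0],[0,0,0]],
    [-0.25,[0,0,0],[0,0,0]],
    [-0.4,[0,0,0],[0,0,0]],
    [-0.6,[0,0,0],[0,0,0]],
    [-1,[0,0,0],[0,0,0]],
    [-1,[0,0,0],[0,0,0]],
    [-1,[0,0,0],[0,0,0]],
    [-1,[0,0,0],[0,0,0]]
  ]
}}

```text
clock: 12.25
tcp_pos: [0.4998, -0.2579, 0.0475]
eef_rot: [-0.0, 0.985, -0.174, -0.0]
wrist_force: [-0.0, -0.2, -1.4]
gripper_width: 0.0925
finger_force: 0.0
```

>>> {"method": "play_rows", "body": {
  "moves": [
    [-1,[0,0,0.01],[0,0,0]],
    [-1,[0,0,0.03],[0,0,0]],
    [-1,[0,0,0.06],[0,0,0]],
    [-1,[0,0,0.1],[0,0,0]],
    [-1,[0,0,0.14],[0,0,0]],
    [-1,[0,0,0.18],[0,0,0]],
    [-1,[0,0,0.18],[0,0,0]],
    [-1,[-0.1,-0.2,0.18],[0,0,0]],
    [-1,[-0.1,-0.2,0.18],[0,0,0]],
    [-1,[-0.1,-0.2,0.18],[0,0,0]],
    [-1,[-0.1,-0.2,0.18],[0,0,0]],
    [-1,[-0.1,-0.2,0.18],[0,0,0]],
    [-1,[-0.1,-0.2,0.18],[0,0,0]]
  ]
}}

```text
clock: 13.55
tcp_pos: [0.3953, -0.4624, 0.2272]
eef_rot: [0.001, 0.984, -0.178, -0.001]
wrist_force: [0.5, 0.9, 0.1]
gripper_width: 0.0929
finger_force: 0.0
```

Run:
```python
from h import *
s=telemetry.state();print(s["tcp_pos"],s["wrist_force"])
im,d=vision.read_camera("scene");P=cloud("scene",d)
for n in("cartridge","blank"):
  for r in nets.trace(n,"scene"):
    Q=P[r["pixels"]&(d>0)];print(n,round(r["score"],2),np.round(r["extent"]),np.round(np.percentile(Q,[2,50,98],axis=0),3).tolist())
cv2.imwrite("pics/end.png",cv2.resize(im[90:270,80:310,::-1],None,fx=3.3,fy=3.3,interpolation=cv2.INTER_CUBIC))
```

```text
[ 0.3952947  -0.46236497  0.22717937] [0.50305262 0.91572992 0.13342865]
cartridge 0.79 [141. 171.  35.  38.] [[0.47, -0.289, 0.008], [0.512, -0.245, 0.056], [0.539, -0.224, 0.087]]
cartridge 0.79 [326. 191.  29.  41.] [[0.282, 0.179, -0.0], [0.356, 0.221, 0.045], [0.381, 0.258, 0.083]]
cartridge 0.74 [391. 261.  34.  45.] [[0.438, 0.386, 0.003], [0.488, 0.416, 0.042], [0.511, 0.446, 0.084]]
blank 0.85 [225. 199.  37.  27.] [[0.46, -0.027, 0.041], [0.504, 0.006, 0.067], [0.541, 0.036, 0.082]]
```

View pics/end.png

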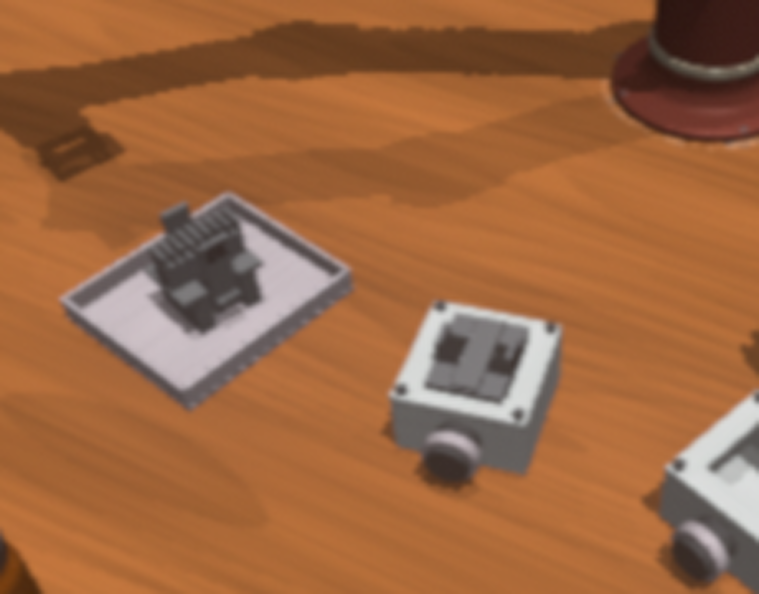

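The cartridge stands upright in the tray at crop (205,265), with its top at z 0.087 m against an expected 0.088. The blank is untouched at (475,360), and the arm is clear.

```bash
python3 -c "
from workcell import robot
print(robot.close_job())"
```

```text
the job is handed in; nothing more can be done
None
```

The cartridge is out of its housing and standing upright on the tray floor, released; the blanking cover is still snapped in, and the job was handed in at about 14 s of the 38 s allowed (no verdict was returned).

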